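# Put the beaker away in the dust box

### The job

Press the round button on top of the grey dust box so that its tray pops out, and stand the bisque beaker upright in the tray without dropping it in. Then push the tray gently home until it clicks and stays shut with the beaker standing inside, leaving the jars and the test tile where they are.

Things in the scene. Friction and masses are not known exactly. Their poses are not given: they have to be found in the camera images.
- dust_box: Grey sheet-metal dust box fixed to the bench, 170 deep (its x), 200 wide (its y), 103 mm high; origin at the centre of its underside. Its -x side is the front, facing the robot (turned by up to 0.3 rad). The tray's mouth fills the left 150 mm (+y) of the front; the right 50 mm is a closed pillar with the release button on top.
- release_top (a point): Centre of the top face of the round steel release button, 33 mm across, 15 mm above the box's top (118 mm above the bench). It moves with the button; axes as the box.
- release (a joint): How far the button is pressed, 0 (up) to 0.012 m (fully down). Sprung: 1.5 N to start, 4.5 N fully down. Pressed beyond 8 mm, it frees a shut tray; it comes back up by itself.
- tray (a joint): How far the tray is out along the box's -x: 0 shut and latched, 0.125 m fully out. When freed, a damped 3 to 4 N spring drives it out. To shut it, push its front (about 8 N as the latch rides over): from 0.021 m the button dips, it springs up as the latch clicks in between 0.004 and -0.001 m; the hard stop is at -0.004 m. Let go, it rests latched at 0; short of the click it comes out again.
- tray_front (a point): Middle of the outer face of the tray's white front panel, which is flat, upright, 140 wide (y) and 92 mm high, 3 to 95 mm above the bench; this point is 49 mm above the bench and moves with the tray. Axes as the box: the face looks to -x. The upper part of the panel leaves most room for a gripper that points down. Shut, the panel stands 8 mm proud of the box.
- tray_well (a point): Centre of the floor of the tray's open well, 11 mm above the bench, moving with the tray, axes as the box. The well is 117 long (x) and 124 wide (y), bounded by the front panel (95 mm above the bench) and by borders 18 mm above its floor on the other three sides. Out, it lies clear of the box's front (its centre 62 mm before it); shut, it is under the box's roof, 86 mm above the well's floor.
- beaker_mid (a point): Centre, half-way up (39.5 mm above its foot), of the loose bisque beaker: a plain pale round beaker without handle, 64 mm across at the rim, 56 at the foot, 79 mm high, 0.17 kg; its z axis points up through the mouth. It stands on the bench to the left or the right of the box.
- beaker: The same beaker, origin at the centre of its foot.
- big_jar: Large oxide jar with a screw lid, 62 across, 86 mm high, standing on the bench on the other side of the box from the beaker; origin at the centre of its foot. Leave it alone.
- jar: Small oxide jar with a screw lid, 54 across, 74 mm high, at the left behind; origin at the centre of its foot. Leave it alone.
- tile: L-shaped glaze test tile, 30 by 34 mm, 61 mm high, standing at the right behind; origin at the centre of its underside. Leave it alone.
Things that resemble listed ones, but are neither listed nor needed, are in the scene too. What is shaped like the beaker but blue or yellow is not meant.

How it is judged (in metres and radians):
On the way, in this order (a step that is already met when the one before it is completed fails the run):
1. the released tray has popped out (at least 100 mm) with the beaker not yet in it (value of joint tray above 0.1 m and horizontal distance between beaker_mid and tray_well above 0.08 m), for 0.2 s.
2. the beaker stands upright on the floor of the open tray (value of joint tray above 0.08 m and x of beaker_mid in the frame of tray_well between -0.034 and 0.034 m and y of beaker_mid in the frame of tray_well between -0.038 and 0.038 m and z of beaker_mid in the frame of tray_well between 0.033 and 0.046 m and angle between beaker_mid's own z axis and vertical below 0.12 rad), for 0.3 s.
At the end, for the whole second after the job is handed in: The tray is shut and latched (within 4 mm of home, the button up) without being held, and the beaker stands upright (within 0.12 rad) and at rest on the floor of the tray's well (value of joint tray between -0.003 and 0.004 m and value of joint release below 0.003 m and linear speed of beaker below 0.02 m/s and x of beaker_mid in the frame of tray_well between -0.034 and 0.034 m and y of beaker_mid in the frame of tray_well between -0.038 and 0.038 m and z of beaker_mid in the frame of tray_well between 0.033 and 0.046 m and angle between beaker_mid's own z axis and vertical below 0.12 rad); the robot touches nothing.
It fails at once if the tray is slammed (pushed in faster than 0.5 m/s) (velocity of joint tray below -0.5 m/s).
It fails at once if the beaker is dropped into the tray (faster than 0.6 m/s within 25 mm of its floor) (z of beaker_mid in the frame of tray_well below 0.065 m and horizontal distance between beaker_mid and tray_well below 0.05 m and linear speed of beaker above 0.6 m/s).
It fails at once if the beaker is tipped over (angle between beaker_mid's own z axis and vertical above 0.7 rad).
It fails at once if a jar or the test tile is moved more than 20 mm (distance of any of big_jar, jar, tile from where it was at the start of the episode above 0.02 m).
It also fails if it takes over 69 s, if anything falls off the work surface, if the arm or the gripper's body presses on something with over 40 N, if the wrist force passes 120 N, or if a joint passes its speed limit or range.

### The arm

A 6-joint arm with a two-finger parallel gripper is mounted at the origin on a cart in front of the work surface, level with it; the furniture and walls round the work are solid. World frame = base frame: x ahead of the robot, y to its left, z up, the work surface at z = 0. Lengths are in mm, angles in rad, forces in N, time in s.
With the tool pointing down it reaches from about 350 to 775 mm from the base axis. Payload 7.3 kg.
Tool frame: the origin (TCP) lies on the centre line of the jaws, within the pads' length; the fingertips stand 17 mm ahead of it and the grasp point (between the pads) lies 2 mm behind it; z points along the fingers, y is the line along which they close (so a half turn about z gives the same grasp; the last joint's range is limited). The gripper opens to 92 mm and grips with 3 to 60 N. Pads are 19 mm wide; open, the fingers measure 130 mm over their backs; the gripper's body (75 mm by 190 mm) begins 47 mm behind the grasp point.
Start: joints at [-1.472, 0.342, 1.524, -0, 1.275, -0.146], TCP at [127.262, -509.36, 243.741] pointing down, gripper open.
Joint ranges: [-2.53, 2.53], [-0.77, 2.02], [0.04, 2.7], [-1, 4.14], [0.28, 2.66], [-3.11, 3.11]. Speed limits (rad/s): [2.57, 2.57, 3.14, 3.14, 3.14, 3.14].

### API

Orientations are given as [roll, pitch, yaw] about the fixed x, y, z axes, in that order (R = Rz(yaw) Ry(pitch) Rx(roll)).
In Python, from plant import bot gives the robot as it stands. The module is installed in compiled form; this text tells all that it offers.
- The arm moves only by the shell command python3 -m pendant 'ROWS'. ROWS is JSON, a list of rows, each a list of 3 entries, a list of its own where there are three numbers: the shift along the world's x, y, z as a fraction of full scale, then the turn, a rotation vector about the world's x, y, z as a fraction of full scale, then the opening, from -1 (shut) to 1 (fully open), so that 0 is half open. In form: [[[tx, ty, tz], [rx, ry, rz], claw], ...]. A call has exactly 10 rows; each row shifts and turns the commanded pose from where the row before left it; what a row does not reach is not made up. Full scale, the value 1, is 30 mm for a shift and 0.12 rad for a turn. A row lasts 1/12 s, in which the tool goes at most 41.7 mm and 7.16 degrees, less where a joint would pass 70% of its speed; a pose out of reach is approached as far as the arm can. A call with a number of a shift or a turn outside -1 to 1 is refused whole. A call with a gripper value outside its range is refused whole. The fingers move at their own pace and stop on an object; the grip force is fixed at half the most. Time passes only in rows, so rows that do not move let the fingers close, or fill a call up. It gives the time, the measured TCP pose, the force, the opening and the grip force at its end, in the units of the state.
- bot.get_obs(): the state, without advancing time (a new reading comes with each control period).
- bot.capture(name): name is "scene" or "side" or "wrist"; returns the picture (384x512x3 uint8, blue, green, red); there is no depth.
- bot.camera_params(name): a dict with "fovy" (degrees; the focal length in pixels is half the picture's height over the tangent of half this angle, whatever the lens; pixels are square), "cx", "cy" (the principal point, pixels), "camera_from_world" (4x4, takes a point from world to camera coordinates). Camera axes: x right, y down, z forward; pixel columns grow to the right and rows downward; lengths in mm; the calibration is good to about 2 mm. A picture is of the moment at which its call begins: read the wrist's pose just before it. camera_params takes no time and is no camera call; for the wrist camera it gives the pose at the moment of the call.
- bot.close_job(): hands the job in; it is judged then, once.
The state is a dict: "time": time; "joint_positions": joint angles; "dq": joint speeds; "tau": joint torques, N m; "tool_pos": TCP position; "tcp_rot": TCP orientation; "contact_force": force on the tool from outside, world axes, zero at the start; "moment": the same for the moment, N m; "grip_width": finger opening in mm; "finger_force": force on a finger pad.
Only numpy, scipy, OpenCV 4.12 (cv2) and the standard library are available. Lean on these libraries where they do the work, as an engineer would, in place of code of your own. Each camera call takes 0.05 s, during which the arm holds its last target. There are 200 camera calls.

## Working session

There is one attempt and no reset: what is moved stays moved. The work goes in short steps, Python scripts to look and compute and a shell command to move; the robot and the scene stay as the last step left them, time stands still between calls to the robot, and variables do not carry over. Pictures are saved under pics/ and viewed, at most 10 in all, crops included, and the job is handed in when it is done.

```bash
mkdir -p pics
python3 - <<'E'
from plant import bot
import cv2,numpy as np
o=bot.get_obs();print(o)
for n in("scene","side"):
    p=bot.camera_params(n);print(n,p)
    cv2.imwrite(f"pics/{n}0.png",bot.capture(n))
E
```

```text
{'time': 0.0, 'joint_positions': array([-1.47198043e+00,  3.42710354e-01,  1.52504888e+00, -4.97598412e-06,
        1.27543504e+00, -1.46009096e-01]), 'dq': array([-1.75810593e-03,  1.67804481e-03,  5.27035086e-04,  9.35500631e-04,
        8.30390883e-05, -4.63308176e-04]), 'tau': array([ 1.97524344e-06, -4.31246388e+01, -2.44217277e+01,  7.18209660e-02,
        5.60831744e-02, -1.36314752e-04]), 'tool_pos': array([ 127.22788008, -508.93085734,  243.04026475]), 'tcp_rot': array([-3.14000738e+00, -2.28313575e-04,  2.44826265e-01]), 'contact_force': array([-0.30389005, -0.15638949, -0.34172427]), 'moment': array([ 0.00259609, -0.04591914,  0.02512533]), 'finger_force': 0.0, 'grip_width': 91.8930586596644}
scene {'fovy': 49.88999321553686, 'cx': 248.74277189819807, 'cy': 192.620687228942, 'camera_from_world': array([[-6.08492950e-01, -7.93553820e-01, -2.94363519e-03,
         3.63043568e+02],
       [-5.20201798e-01,  4.01683781e-01, -7.53684436e-01,
         3.29390549e+02],
       [ 5.99271574e-01, -4.57080382e-01, -6.57229873e-01,
         1.03426081e+03],
       [ 0.00000000e+00,  0.00000000e+00,  0.00000000e+00,
         1.00000000e+00]])}
side {'fovy': 43.0004410837204, 'cx': 254.38428584587305, 'cy': 205.64847212973572, 'camera_from_world': array([[ 8.57498140e-01, -5.14331523e-01,  1.26501149e-02,
        -4.14459111e+02],
       [-3.26079622e-01, -5.62332905e-01, -7.59903799e-01,
         2.70332713e+02],
       [ 3.97956054e-01,  6.47491150e-01, -6.49912448e-01,
         1.37858478e+03],
       [ 0.00000000e+00,  0.00000000e+00,  0.00000000e+00,
         1.00000000e+00]])}
```

View pics/scene0.png

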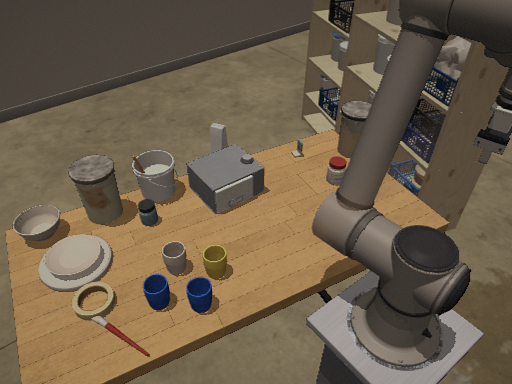

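View pics/side0.png

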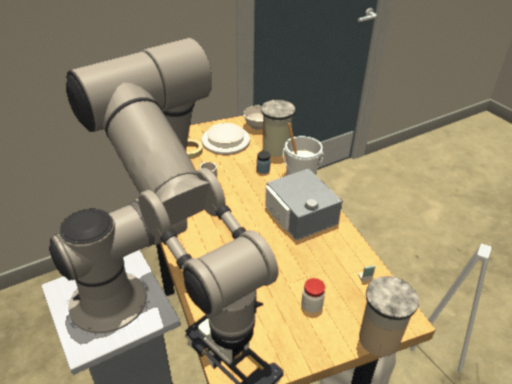

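The scene view shows the box at (226,178) with its button at (246,158), the big jar (red lid) at (337,172), the small jar at (148,212) and the tile at (298,150). There are four beaker shapes: pale (175,258), yellow (215,262), and blue (157,292) and (200,294). The pale one fits "bisque". I'll confirm it in an enlarged crop and measure from there.

```bash
cat > h.py <<'E'
import numpy as np,cv2
from plant import bot
def K(p): return 192/np.tan(np.radians(p["fovy"]/2))
def ray(p,u,v):
    M=p["camera_from_world"];R=M[:3,:3];c=-R.T@M[:3,3]
    d=R.T@np.array([(u-p["cx"])/K(p),(v-p["cy"])/K(p),1]);return c,d/np.linalg.norm(d)
def plane(p,u,v,z):
    c,d=ray(p,u,v);return c+d*(z-c[2])/d[2]
def tri(rs):
    A=sum(np.eye(3)-np.outer(d,d) for c,d in rs);b=sum((np.eye(3)-np.outer(d,d))@c for c,d in rs)
    return np.linalg.solve(A,b)
def proj(p,X):
    q=p["camera_from_world"]@np.append(X,1);return np.array([p["cx"]+K(p)*q[0]/q[2],p["cy"]+K(p)*q[1]/q[2]])
E
python3 - <<'E'
import cv2,numpy as np
a=cv2.imread("pics/scene0.png");s=cv2.imread("pics/side0.png")
f=lambda im,x,y,w,h,k:cv2.resize(im[y:y+h,x:x+w],None,fx=k,fy=k,interpolation=cv2.INTER_CUBIC)
A=f(a,130,135,140,150,4)   # 560x600
B=f(s,260,165,90,80,2.66)
C=np.zeros((600,800,3),np.uint8);C[:,:560]=A;C[:B.shape[0],560:560+B.shape[1]]=B[:,:240]
cv2.imwrite("pics/crop1.png",C)
E
```

```text
(no output)
```

View pics/crop1.png

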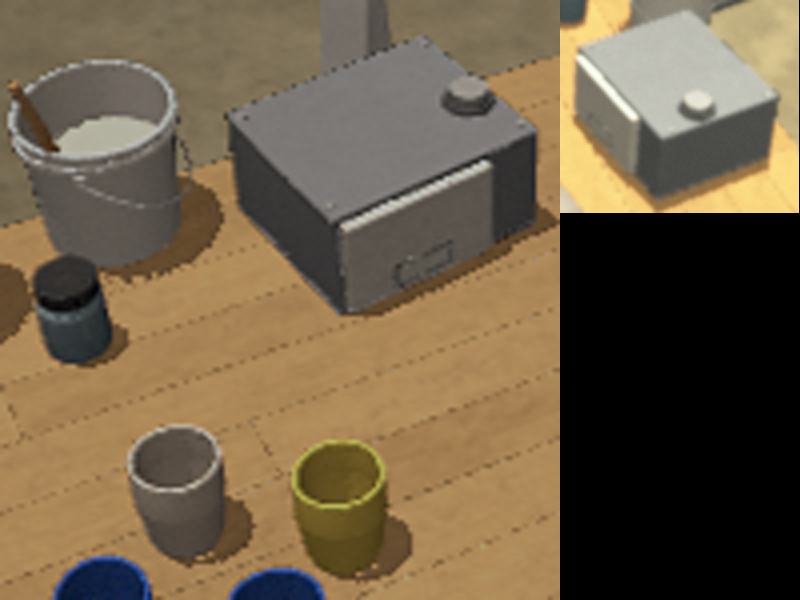

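The crop confirms it: the pale, unglazed beaker has its rim centre at about crop (177,459), with yellow beside it and blue below. It also shows the box's top corners, the button at (469,91) and the white panel facing the robot. In the side crop the button is at (697,101).

Run:
```python
from h import *
S=bot.camera_params("scene");D=bot.camera_params("side")
s=lambda x,y:((x+.5)/4+129.5,(y+.5)/4+134.5)
d=lambda x,y:((x-560+.5)/2.66+259.5,(y+.5)/2.66+164.5)
print("button118",plane(S,*s(469,91),118),plane(D,*d(697,100),118),tri([ray(S,*s(469,91)),ray(D,*d(697,100))]))
names=["FL","RL","RR","FR"]
P=[plane(S,*s(*q),103)[:2] for q in [(335,219),(229,117),(424,38),(537,131)]]
Q=[plane(D,*d(*q),103)[:2] for q in [(577,48),(690,10),(778,97),(655,139)]]
for P_,t in((P,"scene"),(Q,"side")):
    P_=np.array(P_);print(t,P_.round(1).tolist())
print("side order guess: FL,RL,RR,FR; lens scene",[round(np.linalg.norm(P[i]-P[(i+1)%4])) for i in range(4)],[round(np.linalg.norm(Q[i]-Q[(i+1)%4])) for i in range(4)])
for P_ in (P,Q):
    x=(P_[1]-P_[0])+(P_[2]-P_[3]);y=(P_[0]-P_[3])+(P_[1]-P_[2])
    print("yaw",np.arctan2(x[1],x[0]),np.arctan2(-y[0],y[1]),"c",np.mean(P_,0))
def ell(m):
    c=max(cv2.findContours(m,cv2.RETR_EXTERNAL,cv2.CHAIN_APPROX_NONE)[0],key=cv2.contourArea);return c
print("beaker rim79",plane(S,*s(177,458),79),[plane(S,*s(*q),79)[:2].round(1) for q in((128,462),(226,462))])
print("beaker foot",plane(S,*s(183,557),0))
for n,q in dict(yellow=(340,475),jarlid=(68,283)).items(): print(n,plane(S,*s(*q),79 if n=="yellow" else 74))
for n,q in dict(blue1=(157,283),blue2=(200,285)).items(): print(n,plane(S,*q,79))
print("bigjar",plane(S,337,162,86),"tile",plane(S,298,152,10))
```

```text
button118 [656.82996778 -38.79999964 118.        ] [663.69618374 -44.70190812 118.        ] [664.01455007 -42.80942246 114.22196724]
scene [[604.2, 130.8], [765.8, 128.1], [760.0, -67.5], [595.2, -61.7]]
side [[604.2, 127.8], [775.6, 122.5], [763.6, -75.5], [591.5, -63.5]]
side order guess: FL,RL,RR,FR; lens scene [162, 196, 165, 193] [171, 198, 172, 192]
yaw -0.02611495421105034 -0.03817421221024623 c [681.30170719  32.42356359]
yaw -0.05059272980880825 -0.06347338128316274 c [683.72911494  27.82154909]
beaker rim79 [486.67371021 339.712195    79.        ] [array([503.8, 367.7]), array([463.3, 315.2])]
beaker foot [470.67415361 355.06113588   0.        ]
yellow [406.75929359 260.59651578  79.        ]
jarlid [695.38168788 316.13595699  74.        ]
blue1 [414.57842032 429.08514569  79.        ]
blue2 [343.63393024 346.92452833  79.        ]
bigjar [ 483.60610572 -291.01889177   86.        ] tile [ 682.76750186 -302.98026631   10.        ]
```

The two views agree. Box centre is about (683,30) with yaw about -0.05, the button about (661,-42), and the beaker about (484,341). I'll move above the box with the claw shut and refine with the wrist camera.

```bash
python3 -m pendant '[[[0.8,0.75,0],[0,0,-0.25],-1],[[0.85,0.78,0],[0,0,-0.25],-1],[[0.85,0.78,0],[0,0,-0.25],-1],[[0.85,0.78,0],[0,0,-0.25],-1],[[0.85,0.78,0],[0,0,-0.25],-1],[[0.85,0.78,0],[0,0,-0.25],-1],[[0.85,0.78,0],[0,0,-0.25],-1],[[0.85,0.78,0],[0,0,-0.25],-1],[[0.85,0.78,0],[0,0,-0.25],-1],[[0.85,0.78,0],[0,0,-0.25],-1]]'
python3 -m pendant '[[[0.85,0.78,0],[0,0,0],-1],[[0.85,0.78,0],[0,0,0],-1],[[0.85,0.78,0],[0,0,0],-1],[[0.85,0.78,0],[0,0,0],-1],[[0.85,0.78,0],[0,0,0],-1],[[0.85,0.78,0],[0,0,0],-1],[[0.85,0.78,0],[0,0,0],-1],[[0.8,0.78,0],[0,0,0],-1],[[0.6,0.78,0],[0,0,0],-1],[[0,0,0],[0,0,0],-1]]'
python3 - <<'E'
from h import *
p=bot.camera_params("wrist");im=bot.capture("wrist");np.save("w1.npy",p,allow_pickle=True)
cv2.imwrite("pics/w1.png",im)
for n,X in dict(btn=(661,-42,118),FL=(604,129,103),FR=(593,-63,103),RR=(762,-71,103)).items():print(n,proj(p,X).round())
print(bot.get_obs()["tool_pos"],bot.get_obs()["tcp_rot"])
E
```

```text
time: 0.93
tool_pos: [381.6, -274.7, 243.6]
tcp_rot: [-3.141, 0.0, -0.057]
contact_force: [0.3, -0.8, -0.6]
grip_width: 29.7
finger_force: 0.0
time: 1.77
tool_pos: [603.5, -61.3, 242.6]
tcp_rot: [-3.14, 0.0, -0.051]
contact_force: [-2.0, 0.6, -0.2]
grip_width: 0.4
finger_force: 0.0
btn [228. 124.]
FL [ 42. 198.]
FR [259. 199.]
RR [259. -20.]
[602.07318377 -63.31947803 242.59717759] [-3.14105322e+00  1.39622551e-03 -5.14754992e-02]
```

View pics/w1.png

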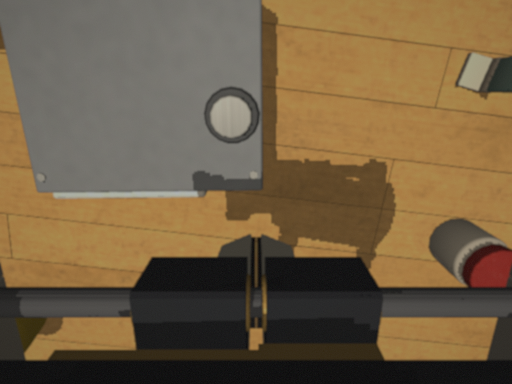

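In the wrist view the button cap is at (231,117), the front-top corners are at (262,190) and (36,192), and the panel's top edge is a white strip at (55..200,194).

Run:
```python
from h import *
p=np.load("w1.npy",allow_pickle=True).item()
print("btn",plane(p,231,117,118))
FL,FR,R0=[plane(p,*q,103)[:2] for q in((36.5,192),(262,190),(261.5,0))]
print(FL,FR,np.linalg.norm(FL-FR),R0)
e=(FL-FR)/np.linalg.norm(FL-FR);yaw=np.arctan2(-e[0],e[1]);print("yaw front",yaw,"side",np.arctan2(*(R0-FR)[::-1]))
yaw=-0.05
for yw in (yaw,):
    ex=np.array([np.cos(yw),np.sin(yw)]);ey=np.array([-ex[1],ex[0]])
    c=(FL+FR)/2+85*ex;print("c",c,"front panel mid out",c+25*ey-(85+8+125)*ex,"well out",c+25*ey-147*ex,"btn rel",np.array(plane(p,231,117,118)[:2]-c)@np.c_[ex,ey])
```

```text
btn [666.54099059 -44.4982799  118.        ]
[609.56350545 132.62564678] [601.44783653 -65.89702161] 198.68848468753595 [748.98807976 -72.19312558]
yaw front -0.04085756323614669 side -0.04264793216391421
c [690.39944312  29.11608319] front panel mid out [473.92136559  64.9802986 ] well out [544.83263407  61.43177759] btn rel [-20.14945096 -74.71478995]
```

```bash
python3 -m pendant '[[[0.7,0.2,0],[0,0,0],-1],[[0.7,0.2,0],[0,0,0],-1],[[0.7,0.2,0],[0,0,0],-1],[[0,0,-0.8],[0,0,0],-1],[[0,0,-0.8],[0,0,0],-1],[[0,0,-0.8],[0,0,0],-1],[[0,0,-0.8],[0,0,0],-1],[[0,0,0],[0,0,0],-1],[[0,0,0],[0,0,0],-1],[[0,0,0],[0,0,0],-1]]'
```

```text
time: 2.65
tool_pos: [664.7, -48.5, 149.4]
tcp_rot: [3.141, -0.002, -0.056]
contact_force: [-0.1, 1.3, 0.3]
grip_width: 0.5
finger_force: 0.0
```

```bash
python3 -m pendant '[[[0,0.1,-0.2],[0,0,0],-1],[[0,0,-0.2],[0,0,0],-1],[[0,0,-0.2],[0,0,0],-1],[[0,0,-0.15],[0,0,0],-1],[[0,0,-0.1],[0,0,0],-1],[[0,0,0],[0,0,0],-1],[[0,0,0],[0,0,0],-1],[[0,0,0],[0,0,0],-1],[[0,0,0],[0,0,0],-1],[[0,0,0],[0,0,0],-1]]'
python3 - <<'E'
from h import *
im=bot.capture("side");cv2.imwrite("pics/s2.png",cv2.resize(im[140:270,190:360],None,fx=3,fy=3))
E
```

```text
time: 3.48
tool_pos: [664.8, -44.6, 124.3]
tcp_rot: [3.141, -0.002, -0.055]
contact_force: [-3.1, 0.9, 10.9]
grip_width: 0.7
finger_force: 5.7
```

View pics/s2.png

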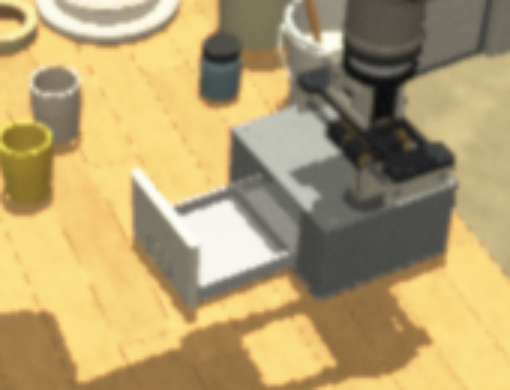

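The tray is out and empty. Next I lift and go to the beaker.

```bash
python3 -m pendant '[[[0,0,1],[0,0,0],-1],[[0,0,1],[0,0,0],-1],[[0,0,1],[0,0,0],-1],[[0,0,1],[0,0,0],-1],[[-0.58,0.92,0],[0,0,0],-1],[[-0.58,0.92,0],[0,0,0],-1],[[-0.58,0.92,0],[0,0,0],-1],[[-0.58,0.92,0],[0,0,0],-1],[[-0.58,0.92,0],[0,0,0],-1],[[-0.58,0.92,0],[0,0,0],-1]]'
python3 -m pendant '[[[-0.58,0.92,0],[0,0,0],0.9],[[-0.58,0.92,0],[0,0,0],0.9],[[-0.58,0.92,0],[0,0,0],0.9],[[-0.58,0.92,0],[0,0,0],0.9],[[-0.58,0.92,0],[0,0,0],0.9],[[-0.58,0.92,0],[0,0,0],0.9],[[-0.58,0.92,0],[0,0,0],0.9],[[-0.58,0.92,0],[0,0,0],0.9],[[0,0,0],[0,0,0],0.9],[[0,0,0],[0,0,0],0.9]]'
python3 - <<'E'
from h import *
p=bot.camera_params("wrist");im=bot.capture("wrist");np.save("w2.npy",p,allow_pickle=True)
cv2.imwrite("pics/w2.png",im);print(bot.get_obs()["tool_pos"],bot.get_obs()["tcp_rot"])
print(proj(p,(486,340,79)),proj(p,(484,342,0)))
E
```

```text
time: 4.37
tool_pos: [558.6, 122.0, 241.9]
tcp_rot: [3.141, 0.001, -0.055]
contact_force: [1.0, 0.5, 0.3]
grip_width: 0.8
finger_force: 0.0
time: 5.2
tool_pos: [419.6, 342.8, 241.9]
tcp_rot: [3.141, 0.0, -0.052]
contact_force: [0.4, -1.7, -1.0]
grip_width: 62.3
finger_force: 0.0
[420.39834913 341.78233646 241.95489324] [ 3.14074131e+00  1.79509164e-04 -5.36276383e-02]
[255.44393311 108.1850614 ] [253.78379088 105.79399251]
```

View pics/w2.png

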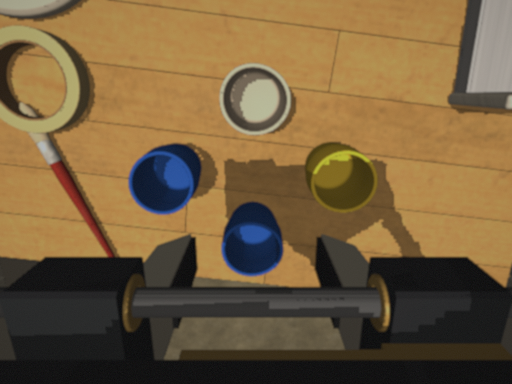

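The pale beaker's rim centre is at (256,99) with rim diameter about 71 px. The blues are at (165,180) and (252,240), yellow at (341,180), and the tray panel at (480,100).

Run:
```python
from h import *
p=np.load("w2.npy",allow_pickle=True).item()
for n,q in dict(beaker=(255.7,99.3),L=(220,99),R=(291.5,99),blue=(161,183),yellow=(345,182),blue2=(252,249)).items():print(n,plane(p,*q,79)[:2].round(1))
for q in((448,101),(450,95)):print("panel",plane(p,*q,95)[:2])
```

```text
beaker [493.5 339.4]
L [495.4 370.6]
R [492.2 308.1]
blue [422.2 432.7]
yellow [414.1 259.1]
blue2 [348.7 350.6]
panel [484.44755589 179.98984439]
panel [489.17602019 178.93207252]
```

```bash
python3 -m pendant '[[[0.8,-0.05,0],[0,0,0],1],[[0.8,-0.05,0],[0,0,0],1],[[0.8,0,-0.5],[0,0,0],1],[[0,0,-1],[0,0,0],1],[[0,0,-1],[0,0,0],1],[[0,0,-1],[0,0,0],1],[[0,0,-1],[0,0,0],1],[[0,0,-0.8],[0,0,0],1],[[0,0,-0.6],[0,0,0],1],[[0,0,-0.2],[0,0,0],1]]'
python3 -m pendant '[[[0,0,0],[0,0,0],0.5],[[0,0,0],[0,0,0],0.3],[[0,0,0],[0,0,0],0.3],[[0,0,0],[0,0,0],0.1],[[0,0,0],[0,0,0],0.1],[[0,0,0],[0,0,0],0.1],[[0,0,0],[0,0,0],0.1],[[0,0,0],[0,0,0],0.1],[[0,0,0],[0,0,0],0.1],[[0,0,0],[0,0,0],0.1]]'
```

```text
time: 6.08
tool_pos: [491.9, 336.2, 55.8]
tcp_rot: [3.138, 0.005, -0.057]
contact_force: [-1.1, -1.5, -0.0]
grip_width: 91.7
finger_force: 0.0
time: 6.92
tool_pos: [493.4, 339.0, 60.6]
tcp_rot: [-3.141, -0.002, -0.055]
contact_force: [-0.4, -0.6, 7.2]
grip_width: 62.9
finger_force: 30.0
```

```bash
python3 -m pendant '[[[0,0,0.2],[0,0,0],0.1],[[0,0,0.5],[0,0,0],0.1],[[0,0,0.8],[0,0,0],0.1],[[0,0,0.8],[0,0,0],0.1],[[0,0,0.8],[0,0,0],0.1],[[0,0,0.8],[0,0,0],0.1],[[0,0,0.6],[0,0,0],0.1],[[-0.07,-0.4,0],[0,0,0],0.1],[[-0.07,-0.8,0],[0,0,0],0.1],[[-0.07,-0.8,0],[0,0,0],0.1]]'
python3 -m pendant '[[[-0.07,-0.8,0],[0,0,0],0.1],[[-0.07,-0.8,0],[0,0,0],0.1],[[-0.07,-0.8,0],[0,0,0],0.1],[[-0.07,-0.8,0],[0,0,0],0.1],[[-0.07,-0.8,0],[0,0,0],0.1],[[-0.07,-0.8,0],[0,0,0],0.1],[[-0.07,-0.8,0],[0,0,0],0.1],[[-0.07,-0.8,0],[0,0,0],0.1],[[0,-0.5,0],[0,0,0],0.1],[[0,-0.3,0],[0,0,0],0.1]]'
python3 - <<'E'
from h import *
p=bot.camera_params("wrist");im=bot.capture("wrist");np.save("w3.npy",p,allow_pickle=True)
cv2.imwrite("pics/w3.png",im);print(bot.get_obs()["tool_pos"],bot.get_obs()["tcp_rot"])
E
```

```text
time: 7.75
tool_pos: [485.8, 278.6, 194.6]
tcp_rot: [-3.142, -0.0, -0.053]
contact_force: [1.2, -0.2, -1.1]
grip_width: 63.5
finger_force: 30.0
time: 8.58
tool_pos: [469.2, 61.2, 194.4]
tcp_rot: [3.141, 0.0, -0.057]
contact_force: [0.3, -0.4, -1.4]
grip_width: 63.0
finger_force: 30.0
[469.42764234  60.66426255 194.41445951] [ 3.14073971e+00  7.00210154e-05 -5.68331157e-02]
```

View pics/w3.png

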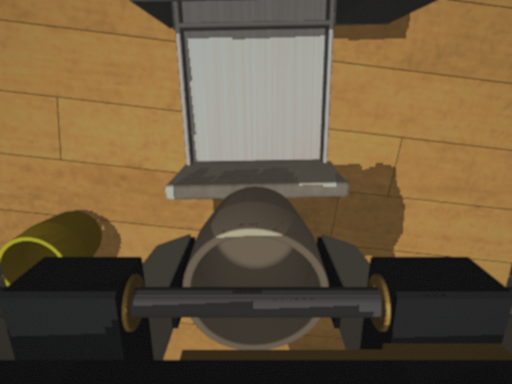

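The view shows the empty tray: floor front corners (194,161) and (323,159), rear corners near (190,30) and (326,28), panel top outer edge (168,198) to (347,195). The beaker hangs upright.

Run:
```python
from h import *
p=np.load("w3.npy",allow_pickle=True).item()
C=[plane(p,*q,11)[:2] for q in((192,161),(325,159.5),(327,29),(187,31))]
for c in C:print(c.round(1))
print(np.mean(C,0),[np.linalg.norm(C[i]-C[(i+1)%4]).round() for i in range(4)])
P=[plane(p,*q,95)[:2] for q in((167,198),(347,194.5))];print("panel",P,np.linalg.norm(P[0]-P[1]),np.mean(P,0))
yaw=-.05;ex=np.array([np.cos(yaw),np.sin(yaw)]);print("well from panel",np.mean(P,0)+ex*71)
```

```text
[487.4 123.8]
[481.5  -7.4]
[598.3  -8.4]
[603.7 114.8]
[542.72593305  55.70420001] [np.float64(131.0), np.float64(117.0), np.float64(123.0), np.float64(117.0)]
panel [array([477.19035673, 128.64607466]), array([472.27806672,  -7.49896661])] 136.23363334083015 [474.73421173  60.57355403]
well from panel [545.64548021  57.02503301]
```

```bash
python3 -m pendant '[[[0.62,0,0],[0,0,0.1],0.1],[[0.62,-0.07,0],[0,0,0],0.1],[[0.62,0,0],[0,0,0],0.1],[[0.62,0,0],[0,0,0],0.1],[[0,0,-0.4],[0,0,0],0.1],[[0,0,-0.7],[0,0,0],0.1],[[0,0,-0.7],[0,0,0],0.1],[[0,0,-0.7],[0,0,0],0.1],[[0,0,-0.5],[0,0,0],0.1],[[0,0,-0.3],[0,0,0],0.1]]'
python3 -m pendant '[[[0,0,-0.1],[0,0,0],0.1],[[0,0,-0.1],[0,0,0],0.1],[[0,0,-0.1],[0,0,0],0.1],[[0,0,-0.1],[0,0,0],0.1],[[0,0,-0.1],[0,0,0],0.1],[[0,0,-0.1],[0,0,0],0.1],[[0,0,-0.05],[0,0,0],0.1],[[0,0,-0.05],[0,0,0],0.1],[[0,0,0],[0,0,0],0.1],[[0,0,0],[0,0,0],0.1]]'
```

```text
time: 9.47
tool_pos: [542.9, 61.6, 93.2]
tcp_rot: [-3.141, 0.003, -0.042]
contact_force: [-1.0, 0.1, -1.3]
grip_width: 63.3
finger_force: 30.0
time: 10.3
tool_pos: [544.0, 60.6, 74.3]
tcp_rot: [3.142, -0.0, -0.043]
contact_force: [-0.1, 0.4, -0.9]
grip_width: 63.1
finger_force: 30.0
```

Last few millimetres at low speed, watching for contact.

```bash
python3 -m pendant '[[[0,0,-0.03],[0,0,0],0.1],[[0,0,-0.03],[0,0,0],0.1],[[0,0,-0.03],[0,0,0],0.1],[[0,0,0],[0,0,0],0.1],[[0,0,0],[0,0,0],0.1],[[0,0,0],[0,0,0],0.1],[[0,0,0],[0,0,0],0.1],[[0,0,0],[0,0,0],0.1],[[0,0,0],[0,0,0],0.1],[[0,0,0],[0,0,0],0.1]]'
```

```text
time: 11.13
tool_pos: [544.0, 60.6, 71.6]
tcp_rot: [3.142, -0.0, -0.043]
contact_force: [0.9, 0.0, 0.8]
grip_width: 62.6
finger_force: 30.0
```

```bash
python3 -m pendant '[[[0,0,0],[0,0,0],0.4],[[0,0,0],[0,0,0],0.45],[[0,0,0],[0,0,0],0.5],[[0,0,0],[0,0,0],0.6],[[0,0,0],[0,0,0],0.7],[[0,0,0],[0,0,0],0.8],[[0,0,0],[0,0,0],0.9],[[0,0,0],[0,0,0],0.9],[[0,0,0],[0,0,0],0.9],[[0,0,0],[0,0,0],0.9]]'
python3 -m pendant '[[[0,0,0.2],[0,0,0],0.9],[[0,0,0.4],[0,0,0],0.9],[[0,0,0.6],[0,0,0],0.9],[[0,0,0.8],[0,0,0],0.9],[[0,0,1],[0,0,0],0.9],[[0,0,1],[0,0,0],0.9],[[-0.7,0,0.3],[0,0,0],0.9],[[-1,0,0],[0,0,0],0.9],[[-1,0,0],[0,0,0],0.9],[[-1,0,0],[0,0,0],0.9]]'
python3 - <<'E'
from h import *
p=bot.camera_params("wrist");im=bot.capture("wrist");np.save("w4.npy",p,allow_pickle=True)
cv2.imwrite("pics/w4.png",im);print(bot.get_obs()["tool_pos"],bot.get_obs()["tcp_rot"])
E
```

```text
time: 11.97
tool_pos: [543.9, 60.6, 71.5]
tcp_rot: [3.141, 0.0, -0.043]
contact_force: [-0.7, -0.5, -0.0]
grip_width: 87.3
finger_force: 0.0
time: 12.8
tool_pos: [431.7, 60.6, 201.1]
tcp_rot: [3.141, -0.001, -0.043]
contact_force: [-0.6, -0.9, 0.6]
grip_width: 87.3
finger_force: 0.0
[425.47925784  61.13372212 200.20550569] [ 3.14140431  0.00638441 -0.04232191]
```

View pics/w4.png

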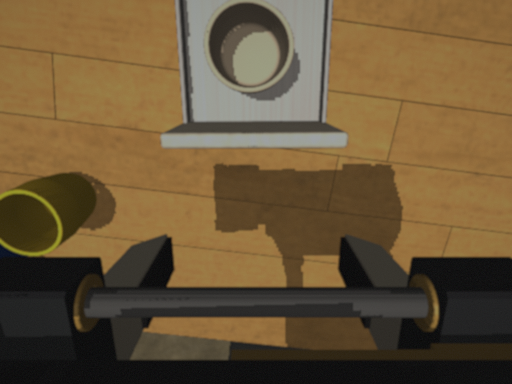

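The beaker stands upright near the tray's centre, rim at (250,46), and the panel is clear. Next I lower in front of the panel with the claw shut.

```bash
python3 -m pendant '[[[0,0,-0.5],[0,0,0],-1],[[0,0,-0.8],[0,0,0],-1],[[0,0,-0.8],[0,0,0],-1],[[0,0,-0.8],[0,0,0],-1],[[0,0,-0.8],[0,0,0],-1],[[0,0,-0.6],[0,0,0],-1],[[0,0,0],[0,0,0],-1],[[0,0,0],[0,0,0],-1],[[0.2,0,0],[0,0,0],-1],[[0.2,0,0],[0,0,0],-1]]'
python3 -m pendant '[[[0.1,0,0],[0,0,0],-1],[[0.1,0,0],[0,0,0],-1],[[0.1,0,0],[0,0,0],-1],[[0.1,0,0],[0,0,0],-1],[[0.1,0,0],[0,0,0],-1],[[0.1,0,0],[0,0,0],-1],[[0.1,0,0],[0,0,0],-1],[[0.1,0,0],[0,0,0],-1],[[0.1,0,0],[0,0,0],-1],[[0.1,0,0],[0,0,0],-1]]'
```

```text
time: 13.68
tool_pos: [446.5, 60.6, 73.0]
tcp_rot: [3.142, -0.003, -0.043]
contact_force: [1.1, 1.1, -0.1]
grip_width: 25.3
finger_force: 0.0
time: 14.52
tool_pos: [474.7, 60.4, 71.3]
tcp_rot: [3.141, 0.001, -0.043]
contact_force: [-4.8, -2.1, 0.3]
grip_width: 0.5
finger_force: 1.9
```

```bash
python3 -m pendant '[[[0.15,0,0],[0,0,0],-1],[[0.2,-0.01,0],[0,0,0],-1],[[0.25,-0.01,0],[0,0,0],-1],[[0.25,-0.01,0],[0,0,0],-1],[[0.25,-0.01,0],[0,0,0],-1],[[0.25,-0.01,0],[0,0,0],-1],[[0.25,-0.01,0],[0,0,0],-1],[[0.25,-0.01,0],[0,0,0],-1],[[0.2,-0.01,0],[0,0,0],-1],[[0.15,-0.01,0],[0,0,0],-1]]'
python3 -m pendant '[[[0.1,0,0],[0,0,0],-1],[[0.1,-0.01,0],[0,0,0],-1],[[0.1,0,0],[0,0,0],-1],[[0.1,0,0],[0,0,0],-1],[[0.1,-0.01,0],[0,0,0],-1],[[0.1,0,0],[0,0,0],-1],[[0.05,0,0],[0,0,0],-1],[[0.05,0,0],[0,0,0],-1],[[0,0,0],[0,0,0],-1],[[0,0,0],[0,0,0],-1]]'
python3 - <<'E'
from h import *
im=bot.capture("side");a=cv2.resize(im[140:270,190:360],None,fx=3,fy=3)
cv2.imwrite("pics/s5.png",a)
E
```

```text
time: 15.35
tool_pos: [541.1, 58.0, 71.3]
tcp_rot: [-3.142, 0.001, -0.043]
contact_force: [-3.9, -0.6, 1.5]
grip_width: 0.4
finger_force: 2.4
time: 16.18
tool_pos: [562.1, 57.3, 71.5]
tcp_rot: [3.142, -0.0, -0.043]
contact_force: [-4.0, -1.0, -2.1]
grip_width: 0.9
finger_force: 1.8
```

View pics/s5.png

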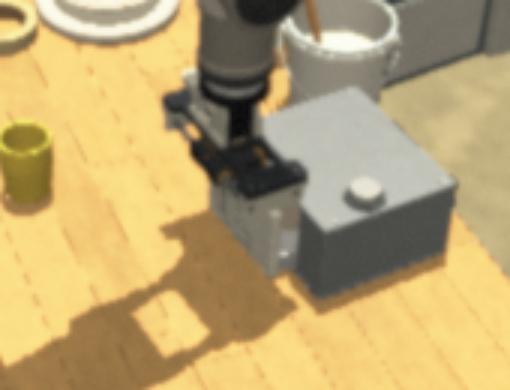

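The tray is nearly shut, with the button still up at (365,190). I'll keep pushing slowly.

```bash
python3 -m pendant '[[[0.08,0,0],[0,0,0],-1],[[0.08,-0.01,0],[0,0,0],-1],[[0.08,0,0],[0,0,0],-1],[[0.08,0,0],[0,0,0],-1],[[0.08,-0.01,0],[0,0,0],-1],[[0.08,0,0],[0,0,0],-1],[[0.06,0,0],[0,0,0],-1],[[0.05,-0.01,0],[0,0,0],-1],[[0.05,0,0],[0,0,0],-1],[[0,0,0],[0,0,0],-1]]'
```

```text
time: 17.07
tool_pos: [581.1, 56.6, 71.6]
tcp_rot: [-3.141, 0.0, -0.043]
contact_force: [-4.2, -0.4, -1.5]
grip_width: 0.7
finger_force: 2.1
```

```bash
python3 -m pendant '[[[0.04,0,0],[0,0,0],-1],[[0.04,0,0],[0,0,0],-1],[[0.04,0,0],[0,0,0],-1],[[0.04,0,0],[0,0,0],-1],[[0.04,-0.01,0],[0,0,0],-1],[[0.03,0,0],[0,0,0],-1],[[0.03,0,0],[0,0,0],-1],[[0,0,0],[0,0,0],-1],[[0,0,0],[0,0,0],-1],[[0,0,0],[0,0,0],-1]]'
```

```text
time: 17.9
tool_pos: [589.1, 56.3, 71.6]
tcp_rot: [-3.141, -0.0, -0.043]
contact_force: [-4.0, 1.0, -1.8]
grip_width: 0.5
finger_force: 1.9
```

```bash
python3 -m pendant '[[[0.03,0,0],[0,0,0],-1],[[0.03,0,0],[0,0,0],-1],[[0.03,0,0],[0,0,0],-1],[[0.03,0,0],[0,0,0],-1],[[0.03,0,0],[0,0,0],-1],[[0,0,0],[0,0,0],-1],[[0,0,0],[0,0,0],-1],[[0,0,0],[0,0,0],-1],[[0,0,0],[0,0,0],-1],[[0,0,0],[0,0,0],-1]]'
python3 - <<'E'
from h import *
a=[bot.get_obs()["contact_force"][0]];print(a)
E
```

```text
time: 18.73
tool_pos: [589.4, 56.3, 71.6]
tcp_rot: [3.141, 0.009, -0.043]
contact_force: [-20.1, 0.2, 10.8]
grip_width: 0.5
finger_force: 10.0
[np.float64(-20.12159546750339)]
```

Hard stop at x=589.4, so it should have clicked. I'll back off and look.

```bash
python3 -m pendant '[[[-0.1,0,0],[0,0,0],-1],[[-0.1,0,0],[0,0,0],-1],[[-0.2,0,0],[0,0,0],-1],[[-0.4,0,0],[0,0,0],-1],[[-0.8,0,0],[0,0,0],-1],[[-1,0,0],[0,0,0],-1],[[-1,0,0.5],[0,0,0],-1],[[-1,0,0.8],[0,0,0],-1],[[-1,0,0.8],[0,0,0],-1],[[0,0,0.5],[0,0,0],-1]]'
python3 - <<'E'
from h import *
w=bot.capture("wrist");a=bot.capture("side")[150:260,230:360];s=bot.capture("scene")[135:225,170:280]
C=np.zeros((600,800,3),np.uint8)
x=cv2.resize(a,None,fx=3,fy=3);C[:330,:390]=x
y=cv2.resize(s,None,fx=3.6,fy=3.6);C[:y.shape[0],400:400+y.shape[1]]=y
z=cv2.resize(w,None,fx=.68,fy=.68);C[335:335+z.shape[0],:z.shape[1]]=z[:265]
cv2.imwrite("pics/fin.png",C);print(bot.get_obs()["contact_force"])
E
```

```text
time: 19.57
tool_pos: [421.6, 56.3, 151.3]
tcp_rot: [3.141, -0.0, -0.043]
contact_force: [1.5, -0.2, 0.4]
grip_width: 0.3
finger_force: 0.0
[-0.36053586 -0.14687417 -0.04050066]
```

View pics/fin.png

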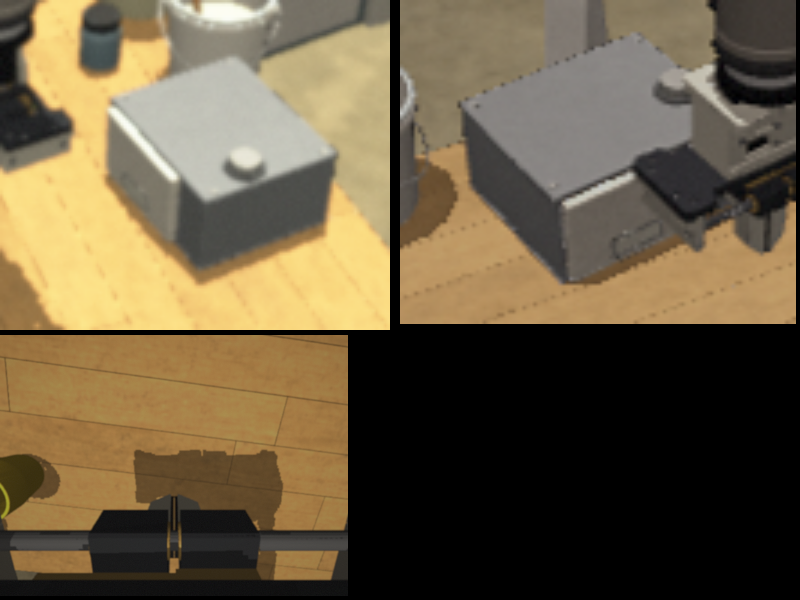

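The tray stays shut, 8 mm proud as at the start, with the button up at (245,162) in the side crop and the arm clear. I'll hand the job in.

```bash
python3 -c "
from plant import bot
print(bot.close_job())"
```

```text
the job is handed in; nothing more can be done
None
```

I pressed the button, stood the bisque beaker upright in the open tray and pushed the tray home; after I let go it stayed shut with the button up, and I handed in at about 20 s, with no verdict returned and no view of the beaker once the tray was shut.

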